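Park the lock pin and test the terrarium lid switch

TASK

Test the terrarium's lid switch: pull its spring lock pin up by the T handle, turn it counterclockwise and let it down into the rest notch so that it stays out by itself. Then push the roller of the lever with shut fingers towards the switch, gently, just until the switch clicks; hold it there about a second without pressing on past the click, and let the lever swing back. Leave everything around it standing where it is.

Things in the scene. Friction and masses are not known exactly. Their poses are not given: they have to be found in the camera images.
- unit: Switch unit, fixed to the shelf: steel base plate 150 x 200 x 12 mm. Origin on the shelf surface; the plate spans x -50..100, y -112..88 mm in its frame, z up. Coordinates in the other entries are in this frame (mm). Pressing means pushing the roller in the unit's +x. Nothing stands on the -x side of the roller above the plate.
- pivot (a point): The upright pivot of the steel lever, at x 0, y -23, z 42 of the unit. The lever is a flat bar 12 mm wide, z 36..48, lying along the unit's y; at its +y end it carries the roller on top; its tail passes under the lock-pin bridge at the -y end.
- hood (a point): Centre of the top (z 70) of the black hood, x -4..97, y -8..33 of the unit. It covers the switch and hides where along x the switch's plunger begins, which is set differently each time.
- roller: Upright black roller, 28 mm diameter, 24 mm tall, free to spin on its vertical axis (its orientation is of no use). Origin at its centre, at rest at x 0, y 80, z 62 of the unit, 103 mm from the pivot; it overhangs the lever by 8 mm on either side: a fingertip reaching down to z 50..56 touches only the roller.
- lever (a joint): Lever angle, rad, 0 at rest, grows as the roller is pushed (clockwise from above), at most 0.45; springs back. Pin down: blocked at about 0.03. Pin parked: the roller moves easily (0.7 to 1.6 N) over a free travel of 2 to 22 mm, different each time; then the lever meets the plunger, the resistance steps up by 5 N and climbs on by 0.7 N per mm of roller travel.
- plunger (a joint): How far the switch's plunger is pushed in, m, 0 at rest; springs back. It moves 1 mm for 2.7 mm of the roller. The switch clicks at 0.0012 (about 8.5 N in all at the roller); beyond 0.004 (about 14 N) it is overtravelled. A good press is 0.0025 (about 11 N, 7 mm of roller travel after the step).
- pin_grip (a point): Centre of the lock pin's grey T handle: a bar 70 long, 14 thick, 20 mm high, on top of the upright pin; at the start the bar lies along the unit's x, at x -12.5, y -68, z 118 of the unit. It rises with pin_lift and turns with pin_turn. Below it stands the pin's castellated collar, highest blocks at z 89.
- pin_lift (a joint): How far the lock pin is pulled up, m, 0 = down (locking the lever), at most 0.034; a spring pulls it down with 4 N at 0 and 7 N at 0.03. Its cross dowel clears the collar blocks above 0.024; in the rest notch it stays at 0.018 by itself, clear of the lever.
- pin_turn (a joint): Turn of the lock pin, rad, 0 at the start, grows counterclockwise seen from above, at most 1.25. It can turn only when lifted above 0.024. The rest notch spans 0.96 to 1.25: aim for 1.08, then let the pin down.
- dish: Round sage ceramic dish, 110 mm diameter, 34 mm high, beyond the unit; bystander. Origin at the underside.
- tile: Slate tile 100 x 100 x 8 mm lying in front of the unit (robot side); bystander. Origin at the underside.
- jar: Supplement jar, 60 mm diameter, 80 mm high, beyond the unit; bystander. Origin at the underside.
- tub: Clear lidded tub with a press-button latch, 136 x 96 x 74 mm, on the right; bystander. Origin at the underside.
- rack: Slotted bamboo rack with two upright steel tongs, 80 x 170 mm, 150 mm high, on the left; bystander. Origin at the underside.

How it is judged:
On the way, in this order (a step that is already met when the one before it is completed fails the run):
1. the lock pin is parked in its rest notch and let go (value of joint pin_lift between 0.014 and 0.023 m and value of joint pin_turn above 0.85 rad and contact force between the fingers and unit below 0.1 N), for 0.2 s.
2. the fingers hold the roller pressed just past the click (value of joint plunger between 0.0012 and 0.004 m and contact force between the fingers and roller above 0.5 N), for 0.5 s.
At the end, for the whole second after the job is handed in: The lock pin stays parked out by itself in its rest notch (raised 14 to 23 mm, turned more than 0.85 rad), the lever has swung back to rest (under 0.02 rad) and the plunger is out (under 0.8 mm) (value of joint pin_lift between 0.014 and 0.023 m and value of joint pin_turn above 0.85 rad and value of joint lever below 0.02 rad and value of joint plunger below 0.0008 m); the robot touches nothing.
It fails at once if the switch pressed on past its click (plunger beyond 4 mm) (value of joint plunger above 0.004 m).
It fails at once if a bystander shoved or knocked over (moved more than 25 mm) (distance of any of dish, tile, jar, tub, rack from where it was at the start of the episode above 0.025 m or angle between any of jar, rack's own z axis and vertical above 0.6 rad).
It also fails if it takes over 67 s, if anything falls off the work surface, if the arm or the gripper's body presses on something with over 40 N, if the wrist force passes 120 N, or if a joint passes its speed limit or range.

ROBOT

A 7-joint arm with a two-finger parallel gripper is mounted at the origin on the work surface. World frame = base frame: x ahead of the robot, y to its left, z up, the work surface at z = 0. Lengths are in m, angles in rad, forces in N, time in s.
With the tool pointing down it reaches from about 0.4 to 0.85 m from the base axis. Payload 10.4 kg.
Tool frame: the origin (TCP) lies midway between the tips of the shut fingers; the grasp point (between the pads) lies 19 mm behind it; z points along the fingers, x is the direction in which the jaws open and shut, and the axes are right-handed (so a half turn about z gives the same grasp; the last joint's range is limited). The gripper opens to 85 mm and grips with 20 to 120 N. Pads are 22 mm wide; open, the fingers measure 114 mm over their backs; the gripper's body (76 mm by 85 mm) begins 54 mm behind the grasp point. The pads swing forward as they close: fully open they stand 13 mm farther back than shut.
Start: joints at [-1.344, 0.332, -0.065, 1.46, 0.022, 1.35, -0.088], TCP at [0.154, 0.606, 0.231] pointing down, gripper open.
Joint ranges: [-2.6, 2.6], [-0.5, 2.12], [-1.47, 1.34], [0.16, 2.42], [-1.27, 4.41], [0.06, 2.06], [-2.6, 2.6]. Speed limits (rad/s): [2.22, 2.22, 2.79, 2.79, 3.14, 3.14, 3.14].

INTERFACE

Orientations are given as a unit quaternion [x, y, z, w].
In Python, from workcell import manip, cams gives the robot as it stands.
- The arm moves only by the tool move_arm, never from a script. Its argument "moves" is a list of rows, each a list of 7 numbers: the turn, a rotation vector about the tool's x, y, z in degrees, then the shift along the tool's x, y, z in m, then the finger opening in m, from 0 to 0.0854. A call has 1 to 10 rows; each row is the pose to reach, as a shift and turn from the pose commanded when the call began, along the tool's axes at that moment; what a row does not reach only later rows make up. A row lasts 1/10 s, in which the tool goes at most 50 mm and 8.59 degrees, less where a joint would pass 70% of its speed; a pose out of reach is approached as far as the arm can. A call with a gripper value outside its range is refused whole. The fingers move at their own pace and stop on an object; "grip_force" is the grip in N (left out, the last holds). Time passes only in rows, so rows that repeat a pose let the fingers close. It gives the time, the measured TCP pose, the force and the opening at its end, in the units of the state.
- manip.get_obs(): the state, without advancing time (a new reading comes with each control period).
- cams.camera(name): name is "side" or "top"; returns the picture (480x640x3 uint8, red, green, blue); there is no depth.
- cams.camera_params(name): a dict with "fx", "fy", "cx", "cy" (pixels), "xyz" and "rotation" of the camera in the world. Camera axes: x right, y up, looking along -z (the intrinsics and any distortion apply to the point x, -y, -z); pixel columns grow to the right and rows downward; lengths in m; the calibration is good to about 2 mm. A picture is of the moment at which its call begins. camera_params takes no time and is no camera call.
- manip.hand_in(): hands the job in, once; it reports no verdict.
The state is a dict: "clock": time; "joint_pos": joint angles; "joint_velocities": joint speeds; "tau": joint torques, N m; "position": TCP position; "ee_rot": TCP orientation; "ft_force": force on the tool from outside, world axes, zero at the start; "torque": the same for the moment, N m; "grip_width": opening from 0.0 (shut) to 1.0 (fully open).
Only numpy, scipy, OpenCV 4.12 (cv2) and the standard library are available. Lean on these libraries where they do the work, as an engineer would, in place of code of your own. Each camera call takes 0.05 s, during which the arm holds its last target. There are 200 camera calls.

## Working session

There is one attempt and no reset: what is moved stays moved. The work goes in short steps, Python scripts to look and compute and a tool call to move; the robot and the scene stay as the last step left them, time stands still between calls to the robot, and variables do not carry over. Pictures are saved under pics/ and viewed, about 8 in all and at most 12, crops included, and the job is handed in when it is done.

Besides the shell and the picture viewer there is one more tool, called after "Call:" as a command line: name --pt "numbers of a row" for each row, then --argument value for the rest. move_arm: Moves the arm, as the interface text tells. Its arguments: {"type":"object","properties":{"moves":{"type":"array","items":{"type":"array","items":{"type":"number"}}},"grip_force":{"type":"number"}},"required":["moves"]}

```bash
ls; mkdir -p pics
python3 - <<'E'
from workcell import manip, cams
import cv2
o=manip.get_obs(); print(o)
for n in("top","side"):
    print(n,cams.camera_params(n)); cv2.imwrite(f"pics/{n}0.png",cams.camera(n)[...,::-1])
E
```

```text
pics
{'clock': 0.0, 'joint_pos': array([-1.34360842,  0.33285142, -0.06472985,  1.46095264,  0.02158215,
        1.34988557, -0.08848978]), 'joint_velocities': array([-0.00298184, -0.00050662,  0.00012343,  0.00143109,  0.00224102,
        0.00083113,  0.00066606]), 'tau': array([-2.97049191e-04, -6.25453162e+01,  4.88403859e-02, -3.91614211e+01,
        1.60821446e-02,  1.01738624e-02, -4.39846730e-06]), 'position': array([0.15438801, 0.60524257, 0.23052336]), 'ee_rot': array([ 7.89665698e-01,  6.13536954e-01, -5.41665569e-04,  4.45153030e-04]), 'ft_force': array([ 0.09697195, -0.41802574,  0.16557134]), 'torque': array([ 0.0140325 , -0.00498651,  0.00396857]), 'grip_width': 0.9994810507831753}
top {'fx': 470.8047998520343, 'fy': 470.8047998520343, 'cx': 325.10573803244273, 'cy': 231.75068485471053, 'xyz': array([4.10397982e-01, 5.50987918e-04, 1.12416924e+00]), 'rotation': array([-0.0743664 ,  0.0733725 ,  0.70935245, -0.69706902])}
side {'fx': 529.2481461410985, 'fy': 529.2481461410985, 'cx': 328.61079597640105, 'cy': 234.51762449561218, 'xyz': array([0.48014347, 0.75555551, 0.89519341]), 'rotation': array([-0.02640491,  0.36610448,  0.92674648, -0.08007023])}
```

View pics/top0.png

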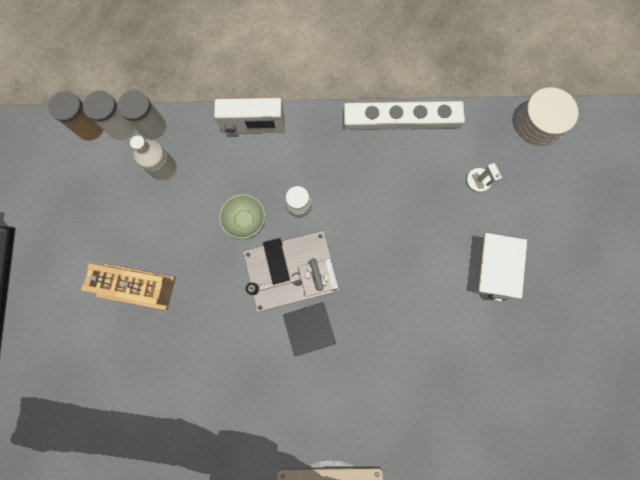

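View pics/side0.png

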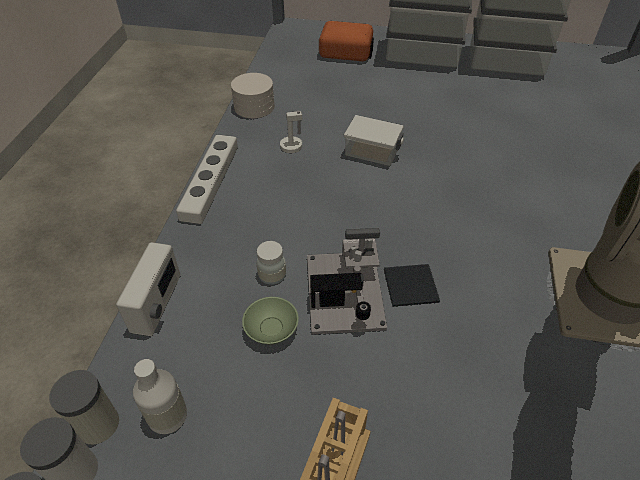

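Top view: roller at about (252,288), hood (277,261), T handle (317,274), plate corners about (245,250), (325,233), (339,290), (259,310). In the side view the handle is at (362,234) and the roller at (363,311). Next I take a close crop of both.

```bash
cat > h.py <<'E'
from workcell import manip, cams
import cv2, numpy as np
from scipy.spatial.transform import Rotation as R
def ray(n,u,v):
    p=cams.camera_params(n); d=np.array([(u-p['cx'])/p['fx'],-(v-p['cy'])/p['fy'],-1])
    return np.array(p['xyz']),R.from_quat(p['rotation']).apply(d)
def onz(n,u,v,z):
    o,d=ray(n,u,v); return o+d*(z-o[2])/d[2]
def proj(n,P):
    p=cams.camera_params(n); c=R.from_quat(p['rotation']).inv().apply(np.array(P)-p['xyz'])
    return np.array([p['cx']-p['fx']*c[...,0]/c[...,2],p['cy']+p['fy']*c[...,1]/c[...,2]]).T
def tcp():
    o=manip.get_obs(); return o['position'],R.from_quat(o['ee_rot']),o
E
python3 - <<'E'
from h import *
a=cv2.imread('pics/top0.png')[225:315,235:345]; b=cv2.imread('pics/side0.png')[220:340,295:395]
a=cv2.resize(a,None,fx=4,fy=4,interpolation=cv2.INTER_CUBIC);b=cv2.resize(b,None,fx=3.5,fy=3.5,interpolation=cv2.INTER_CUBIC)
c=np.zeros((430,800,3),np.uint8); c[:360,:440]=a; c[:420,445:795]=b
cv2.imwrite('pics/c0.png',c)
C=np.array([onz('top',*p,.012) for p in [(245,250),(325,233),(339,290),(259,310)]]);print(C.round(4))
h=onz('top',317,274,.128);r=onz('top',252,288,.074);print(h,r)
print(onz('side',362,233,.128),onz('side',363,304,.074))
E
```

```text
[[ 6.054e-01  1.928e-01  1.200e-02]
 [ 6.436e-01  4.000e-04  1.200e-02]
 [ 5.060e-01 -3.020e-02  1.200e-02]
 [ 4.628e-01  1.575e-01  1.200e-02]]
[0.53065044 0.0189008  0.128     ] [0.50845536 0.1649324  0.074     ]
[0.52835684 0.03155347 0.128     ] [0.50676673 0.16353826 0.074     ]
```

View pics/c0.png

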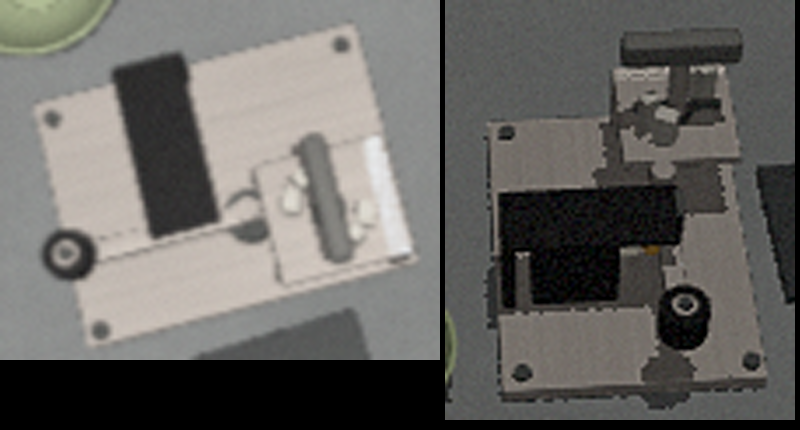

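Run:
```python
from h import *
t=lambda x,y:(x/4+235-.375,y/4+225-.375); s=lambda x,y:((x-445)/3.5+295,y/3.5+220)
W={}
for nm,p,z in [('corner -x+y',(92,345),.012),('+x+y',(38,105),.012),('+x-y',(352,28),.012),('-x-y',(415,262),.012),('s1',(53,119),.014),('s2',(341,45),.014),('s3',(101,330),.014),('bar far',(312,138),.128),('bar near',(340,258),.128),('hoodA',(114,72),.07),('hoodB',(183,57),.07),('hoodC',(218,220),.07),('hoodD',(150,237),.07),('roller',(68,253),.074)]:
    print(nm,onz('top',*t(*p),z).round(4)); W[nm]=onz('top',*t(*p),z)
print('side bar',onz('side',*s(682,37),.128),'roller',onz('side',*s(685,303),.074))
for n,x in (('top',t(326,198)),('side',s(682,37))): print(x)
# fit rigid 2D
U={'corner -x+y':(-50,88),'+x+y':(100,88),'+x-y':(100,-112),'-x-y':(-50,-112),'hoodA':(97,33),'hoodB':(97,-8),'hoodC':(-4,-8),'hoodD':(-4,33),'roller':(0,80)}
A=np.array([U[k] for k in U])/1e3;B=np.array([W[k][:2] for k in U])
R2,_=R.align_vectors(np.c_[B-B.mean(0),0*B[:,0]],np.c_[A-A.mean(0),0*A[:,0]])
yaw=R2.as_rotvec()[2];M=R2.as_matrix()[:2,:2];o=B.mean(0)-M@A.mean(0)
print('yaw',np.degrees(yaw),'orig',o,'res mm',((A@M.T+o-B)*1e3).round(1).tolist())
for p in((-12.5,-68),(0,80)):print(M@np.array(p)/1e3+o)
p,r,ob=tcp();print(r.as_matrix().round(3))
```

```text
corner -x+y [0.4608 0.1607 0.012 ]
+x+y [0.6033 0.1949 0.012 ]
+x-y [0.6471 0.0061 0.012 ]
-x-y [ 0.5057 -0.0287  0.012 ]
s1 [0.5943 0.1854 0.014 ]
s2 [0.6363 0.0128 0.014 ]
s3 [0.4692 0.1553 0.014 ]
bar far [0.5627 0.0278 0.128 ]
bar near [0.4986 0.0138 0.128 ]
hoodA [0.6115 0.1418 0.07  ]
hoodB [0.6195 0.1025 0.07  ]
hoodC [0.5261 0.0826 0.07  ]
hoodD [0.5172 0.1207 0.07  ]
roller [0.5087 0.1658 0.074 ]
side bar [0.52778483 0.02467848 0.128     ] roller [0.50497168 0.16922363 0.074     ]
(316.125, 274.125)
(362.7142857142857, 230.57142857142858)
yaw 13.260562215633861 orig [0.52671718 0.08897008] res mm [[-2.9, 2.4], [0.6, 2.7], [2.7, -3.2], [-2.0, -2.8], [2.0, 1.6], [3.4, 1.0], [-1.4, -2.3], [-2.0, -0.5], [-0.4, 1.1]]
[0.5301483  0.01991591]
[0.5083668  0.16683704]
[[ 0.247  0.969 -0.   ]
 [ 0.969 -0.247 -0.001]
 [-0.001  0.    -1.   ]]
```

Call:
move_arm --pt "0 0 8 -0.024 0.025 0.0 0.0854" --pt "0 0 16 -0.05 0.055 0.005 0.0854" --pt "0 0 24 -0.08 0.085 0.01 0.0854" --pt "0 0 32 -0.11 0.12 0.015 0.0854" --pt "0 0 40 -0.14 0.15 0.015 0.0854" --pt "0 0 48 -0.165 0.18 0.015 0.0854" --pt "0 0 56 -0.19 0.205 0.015 0.0854" --pt "0 0 64 -0.21 0.225 0.015 0.0854" --pt "0 0 72 -0.225 0.24 0.015 0.0854" --pt "0 0 76 -0.236 0.254 0.015 0.0854"

```text
clock: 1.1
position: [0.3428, 0.3127, 0.2162]
ee_rot: [1.0, -0.006, -0.0, 0.0]
ft_force: [0.0, 0.8, -0.1]
grip_width: 0.999
```

```bash
cat >> h.py <<'E'
def goal(x,y,z,ang):
    "shift (tool axes) and turn about tool z (deg) to a pose with tool x at world angle ang, tool straight down"
    p,r,o=tcp(); print('t',round(o['clock'],2),'p',np.round(p,4),'F',np.round(o['ft_force'],2),'w',round(o['grip_width'],3),'j7',o['joint_pos'][6].round(2))
    g=R.from_matrix(np.array([[np.cos(np.radians(ang)),np.sin(np.radians(ang)),0],[np.sin(np.radians(ang)),-np.cos(np.radians(ang)),0],[0,0,-1]]).T)
    g=R.from_matrix(np.array([[np.cos(a:=np.radians(ang)),np.sin(a),0],[np.sin(a),-np.cos(a),0],[0,0,-1]]))
    print('turn',np.degrees((r.inv()*g).as_rotvec()).round(2),'shift',r.inv().apply(np.array([x,y,z])-p).round(4))
E
sed -i '/\.T)$/{/ g=R/d}' h.py
python3 -c "
from h import *
goal(.530,.021,.2,-76.9)"
```

```text
t 1.1 p [0.3428 0.3127 0.2162] F [ 0.    0.79 -0.12] w 0.999 j7 -0.85
turn [1.000e-02 1.000e-02 7.621e+01] shift [0.1907 0.2894 0.0161]
```

Call:
move_arm --pt "0 0 8 0.02 0.03 0.0 0.0854" --pt "0 0 16 0.045 0.065 0.0 0.0854" --pt "0 0 24 0.07 0.1 0.0 0.0854" --pt "0 0 32 0.095 0.14 0.0 0.0854" --pt "0 0 40 0.12 0.18 0.005 0.0854" --pt "0 0 48 0.14 0.215 0.01 0.0854" --pt "0 0 56 0.16 0.245 0.016 0.0854" --pt "0 0 64 0.175 0.27 0.016 0.0854" --pt "0 0 72 0.186 0.283 0.016 0.0854" --pt "0 0 76.2 0.191 0.289 0.016 0.0854"

```text
clock: 2.1
position: [0.5322, 0.0221, 0.2]
ee_rot: [0.783, -0.622, 0.0, 0.0]
ft_force: [-0.3, 0.5, 0.6]
grip_width: 1.003
```

```bash
python3 -c "
from h import *
goal(.530,.021,.13,-76.9)
a=cams.camera('top')[225:325,255:375,::-1];b=cams.camera('side')[170:290,310:430,::-1]
cv2.imwrite('pics/c1.png',np.hstack([cv2.resize(a,(480,400)),cv2.resize(b,(400,400))[:, :320]]))
print(proj('top',np.array([[.53,.021,.118]])),proj('side',np.array([[.53,.021,.118]])))"
```

```text
t 2.1 p [0.5322 0.0221 0.2   ] F [-0.29  0.55  0.6 ] w 1.003 j7 -1.38
turn [ 0.03 -0.04 -0.06] shift [0.0005 0.0024 0.07  ]
[[316.11837252 274.87943051]] [[361.57034993 232.53867074]]
```

View pics/c1.png

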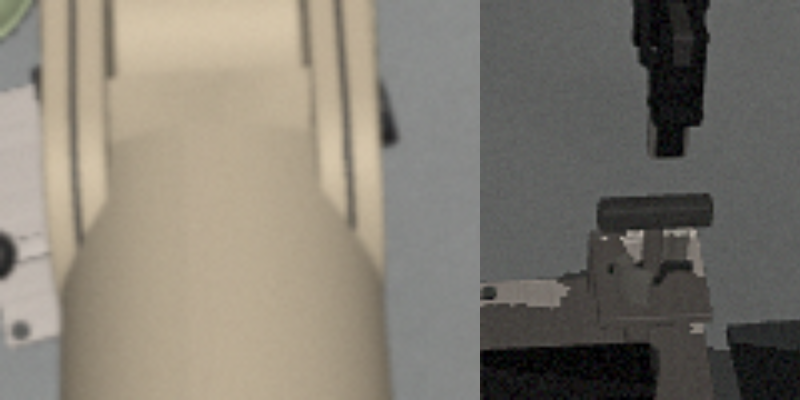

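The fingers sit straight above the handle bar: in the crop, fingers at column 670 and the bar across 598–712. Going down to grip.

Call:
move_arm --pt "0 0 0 0 0.002 0.03 0.0854" --pt "0 0 0 0 0.002 0.06 0.0854" --pt "0 0 0 0 0.002 0.085 0.0854" --pt "0 0 0 0 0.002 0.098 0.0854" --pt "0 0 0 0 0.002 0.098 0.05" --pt "0 0 0 0 0.002 0.098 0.02" --pt "0 0 0 0 0.002 0.098 0.005" --pt "0 0 0 0 0.002 0.098 0.005" --pt "0 0 0 0 0.002 0.098 0.005" --pt "0 0 0 0 0.002 0.098 0.005" --grip_force 50

```text
clock: 3.2
position: [0.5307, 0.0221, 0.1034]
ee_rot: [0.785, -0.62, 0.001, -0.0]
ft_force: [1.2, -6.2, 4.7]
grip_width: 0.153
```

Call:
move_arm --pt "0 0 0 0.001 0 -0.005 0.005" --pt "0 0 0 0.001 0 -0.012 0.005" --pt "0 0 0 0.001 0 -0.02 0.005" --pt "0 0 0 0.001 0 -0.026 0.005" --pt "0 0 0 0.001 0 -0.03 0.005" --pt "0 0 0 0.001 0 -0.03 0.005"

```text
clock: 3.8
position: [0.5305, 0.0219, 0.1327]
ee_rot: [0.785, -0.619, 0.001, -0.0]
ft_force: [5.7, -3.2, -8.8]
grip_width: 0.155
```

```bash
python3 -c "
from h import *
goal(.530,.021,.13,-76.9)
b=cams.camera('side')[150:300,270:470,::-1]
cv2.imwrite('pics/c2.png',cv2.resize(b,(600,450)))"
```

```text
t 3.8 p [0.5305 0.0219 0.1327] F [ 5.65 -3.17 -8.83] w 0.155 j7 -1.34
turn [-0.07 -0.06  0.36] shift [0.0007 0.0007 0.0027]
```

View pics/c2.png

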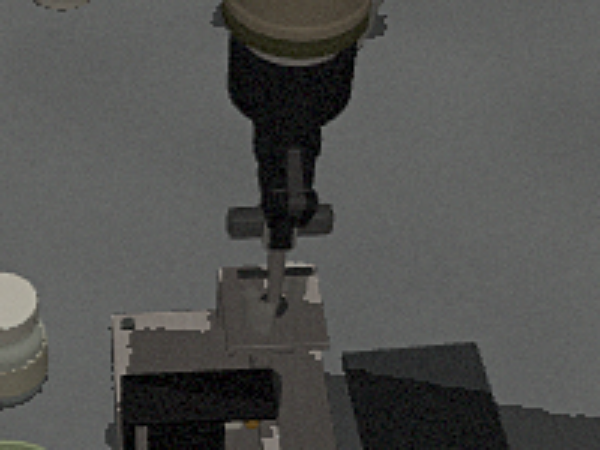

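The handle bar (crop 228–332, 220) rose with the fingers, and the pin is clear below it. Turning it counterclockwise now.

Call:
move_arm --pt "0 0 -7 0 -0.001 0 0.005" --pt "0 0 -14 0 -0.001 0 0.005" --pt "0 0 -21 0 -0.001 0 0.005" --pt "0 0 -28 0 -0.001 0 0.005" --pt "0 0 -35 0 -0.001 0 0.005" --pt "0 0 -42 0 -0.001 0 0.005" --pt "0 0 -49 0 -0.001 0 0.005" --pt "0 0 -56 0 -0.001 0 0.005" --pt "0 0 -62 0 -0.001 0 0.005" --pt "0 0 -62 0 -0.001 0 0.005"

```text
clock: 4.85
position: [0.5296, 0.0228, 0.1314]
ee_rot: [0.992, -0.126, -0.001, 0.0]
ft_force: [-3.0, -0.6, -8.1]
grip_width: 0.155
```

```bash
python3 -c "
from h import *
goal(.530,.021,.121,-14.9);print(tcp()[2]['torque'])"
```

```text
t 4.85 p [0.5296 0.0228 0.1314] F [-2.98 -0.57 -8.08] w 0.155 j7 -0.29
turn [0.05 0.16 0.48] shift [0.0009 0.0017 0.0104]
[0.11729247 0.56710807 0.06539168]
```

Call:
move_arm --pt "0 0 0 0 0 0.004 0.005" --pt "0 0 0 0 0 0.008 0.005" --pt "0 0 0 0 0 0.011 0.005" --pt "0 0 0 0 0 0.011 0.005" --pt "0 0 0 0 0 0.011 0.005"

```text
clock: 5.35
position: [0.53, 0.0228, 0.1212]
ee_rot: [0.992, -0.127, -0.001, 0.0]
ft_force: [-8.9, -0.9, 2.3]
grip_width: 0.154
```

Call:
move_arm --pt "0 0 0 0 0 0 0.03" --pt "0 0 0 0 0 0 0.07" --pt "0 0 0 0 0 0 0.07" --pt "0 0 0 0 0 0 0.07" --pt "0 0 0 0 0 -0.04 0.07" --pt "0 0 0 0 0 -0.08 0.07" --pt "0 0 0 0 0 -0.12 0.07" --pt "0 0 0 0 0 -0.12 0.0"

```text
clock: 6.15
position: [0.5337, 0.023, 0.2469]
ee_rot: [0.992, -0.127, 0.004, -0.002]
ft_force: [0.1, 0.2, -0.1]
grip_width: 0.661
```

```bash
python3 -c "
from h import *
import numpy as np
goal(.530,.021,.121,-14.9)
c=np.cos(np.radians(13.2));s=np.sin(np.radians(13.2))
for u in (-.045,-.03,-.02,0,.02):print(u,(.5275+c*u-s*.08,.0885+s*u+c*.08))
b=cams.camera('side')[200:320,290:450,::-1]
cv2.imwrite('pics/c3.png',cv2.resize(b,(640,480)))"
```

```text
t 6.15 p [0.5337 0.023  0.2469] F [ 0.05  0.18 -0.06] w 0.661 j7 -0.33
turn [-0.26 -0.46  0.35] shift [-0.0041  0.0034  0.1258]
-0.045 (np.float64(0.4654208797618553), np.float64(0.15611052307487333))
-0.03 (np.float64(0.4800245633049527), np.float64(0.15953578612653316))
-0.02 (np.float64(0.48976035233368426), np.float64(0.1618192948276397))
0 (np.float64(0.5092319303911476), np.float64(0.16638631222985284))
0.02 (np.float64(0.5287035084486108), np.float64(0.17095332963206594))
```

View pics/c3.png

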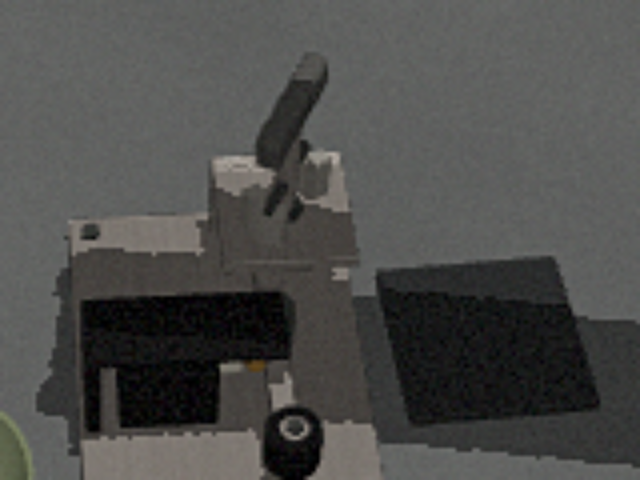

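The bar is turned and sits raised; the roller is at crop (295,430). Working out the approach to the -x side of the roller.

```bash
python3 -c "
from h import *
for z in(.118,.136):print(z,proj('side',np.array([[.53,.021,z]])))
goal(.4605,.1545,.055,13.2)"
```

```text
0.118 [[361.57034993 232.53867074]]
0.136 [[362.06848006 226.35035471]]
t 6.2 p [0.5325 0.023  0.2439] F [ 0.67 -0.35 -1.07] w 0.578 j7 -0.33
turn [ -0.09  -0.31 -27.73] shift [-0.1036 -0.1087  0.1888]
```

Call:
move_arm --pt "0 0 -7 -0.03 -0.03 0 0" --pt "0 0 -14 -0.06 -0.06 0 0" --pt "0 0 -21 -0.09 -0.09 0 0" --pt "0 0 -27.7 -0.104 -0.109 0.02 0" --pt "0 0 -27.7 -0.104 -0.109 0.06 0" --pt "0 0 -27.7 -0.104 -0.109 0.1 0" --pt "0 0 -27.7 -0.104 -0.109 0.14 0" --pt "0 0 -27.7 -0.104 -0.109 0.17 0" --pt "0 0 -27.7 -0.104 -0.109 0.187 0" --pt "0 0 -27.7 -0.104 -0.109 0.187 0"

```text
clock: 7.2
position: [0.4553, 0.1534, 0.0512]
ee_rot: [0.993, 0.115, -0.003, 0.001]
ft_force: [-0.7, 0.1, 1.4]
grip_width: 0.004
```

```bash
cat >> h.py <<'E'
def st():
    p,r,o=tcp(); y=np.radians(13.2);M=np.array([[np.cos(y),np.sin(y)],[-np.sin(y),np.cos(y)]])
    print('t',round(o['clock'],2),'unit xy mm',(M@(p[:2]-[.5275,.0885])*1e3).round(1),'z',p[2].round(4),'F unit',(M@o['ft_force'][:2]).round(2),o['ft_force'][2].round(2))
E
python3 -c "
from h import *
goal(.4605,.1545,.055,13.2);st()
b=cams.camera('side')[240:360,290:450,::-1]
cv2.imwrite('pics/c4.png',cv2.resize(b,(640,480)))"
```

```text
t 7.2 p [0.4553 0.1534 0.0512] F [-0.68  0.11  1.37] w 0.004 j7 -0.12
turn [ 0.1   0.32 -0.02] shift [ 0.0053  0.0001 -0.0039]
t 7.2 unit xy mm [-55.5  79.7] z 0.0512 F unit [-0.64  0.26] 1.37
```

View pics/c4.png

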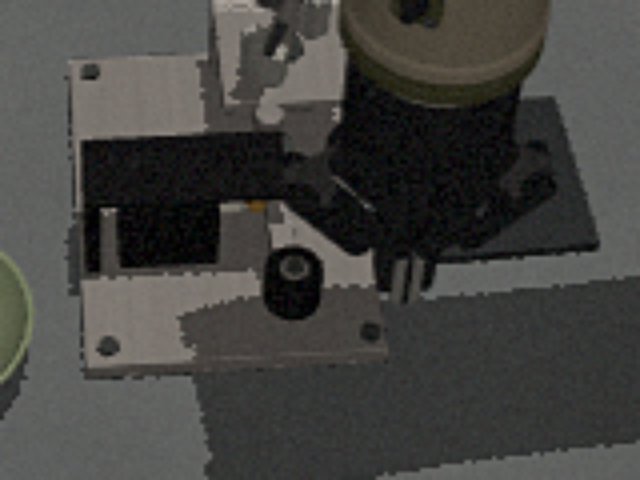

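Shut fingertips at crop (407,280), roller at (295,285): clear of each other and lined up. Approaching slowly.

Call:
move_arm --pt "0 0 0 0.004 0 -0.003 0" --pt "0 0 0 0.008 0 -0.003 0" --pt "0 0 0 0.012 0 -0.003 0" --pt "0 0 0 0.016 0 -0.003 0" --pt "0 0 0 0.018 0 -0.003 0" --pt "0 0 0 0.018 0 -0.003 0" --pt "0 0 0 0.018 0 -0.003 0"

```text
clock: 7.95
position: [0.475, 0.1586, 0.0572]
ee_rot: [0.993, 0.115, -0.0, 0.0]
ft_force: [-0.1, 0.1, -0.9]
grip_width: 0.002
```

```bash
python3 -c "
from h import *
st()"
```

```text
t 7.95 unit xy mm [-35.1  80.2] z 0.0572 F unit [-0.04  0.11] -0.95
```

Call:
move_arm --pt "0 0 0 0.002 0 0.002 0" --pt "0 0 0 0.004 0 0.002 0" --pt "0 0 0 0.006 0 0.002 0" --pt "0 0 0 0.008 0 0.002 0" --pt "0 0 0 0.008 0 0.002 0" --pt "0 0 0 0.008 0 0.002 0"

```text
clock: 8.55
position: [0.4828, 0.1604, 0.0552]
ee_rot: [0.993, 0.115, -0.0, 0.0]
ft_force: [-0.8, 0.2, -0.4]
grip_width: -0.001
```

```bash
python3 -c "
from h import *
st()"
```

```text
t 8.55 unit xy mm [-27.1  80.2] z 0.0552 F unit [-0.77  0.35] -0.39
```

Call:
move_arm --pt "0 0 0 0.001 0 0 0" --pt "0 0 0 0.002 0 0 0" --pt "0 0 0 0.003 0 0 0" --pt "0 0 0 0.003 0 0 0" --pt "0 0 0 0.003 0 0 0"

```text
clock: 9.05
position: [0.4856, 0.1611, 0.0552]
ee_rot: [0.993, 0.115, -0.0, 0.0]
ft_force: [-2.0, -0.6, -0.4]
grip_width: -0.001
```

Call:
move_arm --pt "0 0 0 0.001 0 0 0" --pt "0 0 0 0.002 0 0 0" --pt "0 0 0 0.003 0 0 0" --pt "0 0 0 0.003 0 0 0" --pt "0 0 0 0.003 0 0 0"

```text
clock: 9.55
position: [0.4878, 0.1615, 0.055]
ee_rot: [0.993, 0.115, -0.001, 0.0]
ft_force: [-7.0, -1.6, 3.4]
grip_width: -0.003
```

Call:
move_arm --pt "0 0 0 0.001 0 0 0" --pt "0 0 0 0.001 0 0 0" --pt "0 0 0 0.001 0 0 0"

```text
clock: 9.85
position: [0.4887, 0.1618, 0.055]
ee_rot: [0.993, 0.115, -0.001, 0.0]
ft_force: [-6.7, -2.5, 2.3]
grip_width: -0.002
```

```bash
python3 -c "
from h import *
st()"
```

```text
t 9.85 unit xy mm [-21.   80.2] z 0.055 F unit [-7.06 -0.92] 2.32
```

Call:
move_arm --pt "0 0 0 0.001 0 0 0" --pt "0 0 0 0.001 0 0 0" --pt "0 0 0 0.001 0 0 0"

```text
clock: 10.15
position: [0.4895, 0.1619, 0.055]
ee_rot: [0.993, 0.115, -0.001, 0.0]
ft_force: [-8.5, -1.7, 3.6]
grip_width: 0.002
```

```bash
python3 -c "
from h import *
st()"
```

```text
t 10.15 unit xy mm [-20.2  80.2] z 0.055 F unit [-8.66  0.31] 3.58
```

Call:
move_arm --pt "0 0 0 0.001 0 0 0" --pt "0 0 0 0.002 0 0 0" --pt "0 0 0 0.002 0 0 0" --pt "0 0 0 0.002 0 0 0"

```text
clock: 10.55
position: [0.4913, 0.1623, 0.0549]
ee_rot: [0.993, 0.115, -0.002, 0.0]
ft_force: [-9.3, -3.0, 4.5]
grip_width: -0.001
```

```bash
python3 -c "
from h import *
for i in range(4): cams.camera('top'); st()"
```

```text
t 10.6 unit xy mm [-18.4  80.1] z 0.0549 F unit [-9.04  0.25] 4.22
t 10.65 unit xy mm [-18.4  80.2] z 0.0549 F unit [-8.85 -0.57] 3.23
t 10.7 unit xy mm [-18.4  80.2] z 0.0549 F unit [-8.87  0.46] 3.86
t 10.75 unit xy mm [-18.4  80.2] z 0.0549 F unit [-8.51 -0.13] 3.77
```

Call:
move_arm --pt "0 0 0 0.001 0 0 0" --pt "0 0 0 0.002 0 0 0" --pt "0 0 0 0.0025 0 0 0" --pt "0 0 0 0.0025 0 0 0"

```text
clock: 11.15
position: [0.4937, 0.1629, 0.055]
ee_rot: [0.993, 0.115, -0.002, 0.0]
ft_force: [-9.0, -1.9, 3.2]
grip_width: -0.004
```

```bash
python3 -c "
from h import *
for i in range(6): cams.camera('top'); st()"
```

```text
t 11.2 unit xy mm [-16.   80.2] z 0.055 F unit [-10.16   0.14] 5.84
t 11.25 unit xy mm [-16.   80.2] z 0.055 F unit [-10.6   -0.93] 5.97
t 11.3 unit xy mm [-16.   80.2] z 0.055 F unit [-9.48  0.26] 2.94
t 11.35 unit xy mm [-16.   80.2] z 0.055 F unit [-9.51 -1.04] 6.06
t 11.4 unit xy mm [-16.   80.2] z 0.055 F unit [-9.45 -0.07] 6.56
t 11.45 unit xy mm [-16.   80.2] z 0.055 F unit [-9.8  -0.14] 3.13
```

About 10 N and 5–7 mm past the step puts the plunger at roughly 1.8–2.6 mm by either estimate. I hold here, then back off.

Call:
move_arm --pt "0 0 0 0 0 0 0" --pt "0 0 0 0 0 0 0" --pt "0 0 0 0 0 0 0" --pt "0 0 0 0 0 0 0" --pt "0 0 0 0 0 0 0" --pt "0 0 0 0 0 0 0" --pt "0 0 0 0 0 0 0" --pt "0 0 0 0 0 0 0" --pt "0 0 0 0 0 0 0"

```text
clock: 12.35
position: [0.4936, 0.163, 0.055]
ee_rot: [0.993, 0.115, -0.002, 0.0]
ft_force: [-9.9, -2.6, 7.3]
grip_width: -0.0
```

Call:
move_arm --pt "0 0 0 -0.005 0 0 0" --pt "0 0 0 -0.01 0 0 0" --pt "0 0 0 -0.015 0 0 0" --pt "0 0 0 -0.023 0 0 0" --pt "0 0 0 -0.035 0 0 0" --pt "0 0 0 -0.035 0 -0.03 0" --pt "0 0 0 -0.035 0 -0.07 0" --pt "0 0 0 -0.04 0 -0.11 0" --pt "0 0 0 -0.04 0 -0.15 0" --pt "0 0 0 -0.04 0 -0.15 0"

```text
clock: 13.35
position: [0.4581, 0.155, 0.2106]
ee_rot: [0.993, 0.115, 0.004, -0.002]
ft_force: [0.6, 0.9, -0.1]
grip_width: 0.0
```

```bash
python3 -c "
from h import *
st()
b=cams.camera('side')[200:340,290:450,::-1]
cv2.imwrite('pics/c5.png',cv2.resize(b,(640,560)))"
```

```text
t 13.35 unit xy mm [-52.4  80.6] z 0.2106 F unit [0.81 0.73] -0.08
```

View pics/c5.png

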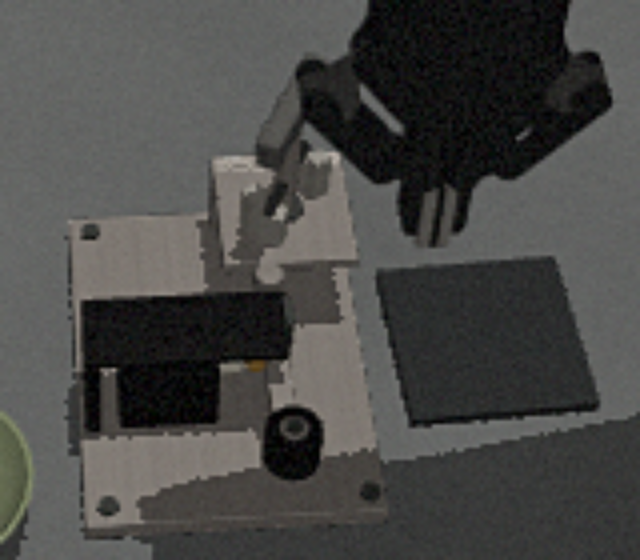

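```bash
python3 -c "
from workcell import manip
print(manip.hand_in())"
```

```text
the job is handed in; nothing more can be done
None
```

I tested the lid switch and handed the job in at about 13.4 s of the 67 s allowed. No verdict is reported, so what follows is my own checks.

- **Lock pin:** I lifted it about 29 mm, turned it about 61.5° counterclockwise and let it down into the rest notch. Side views after release and at the end show the handle turned and still up. Its height in the first one matches an 18 mm lift.
- **Switch press:** I pushed the roller with shut fingers in small steps. The resistance stepped up between 1 and 4 mm of free travel. I held it 5 to 8 mm past the step for about 1.3 s.
    - **By position:** the plunger was about 2.1 to 3.1 mm in.
    - **By force:** about 10 N gives roughly 1.8 mm, a little less than the position estimate. Both are past the 1.2 mm click and under the 4 mm limit.
    - **Unexpected:** I saw 3 to 7 N upward on the fingers during the press, which I put down to friction on the roller.
- **Release:** the last picture shows the roller back at the same pixel as before the press. The tool is clear of everything, with a force reading of about 1 N, close to the sensor's noise.
- **Bystanders:** the tile is unmoved in that picture. The dish is only partly in view, and I did not check the jar, tub and rack again. The arm kept well clear of them.

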